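# Lay out the polishing stages

### The arm

A 6-joint arm with a two-finger parallel gripper is mounted at the origin on the work surface. World frame = base frame: x ahead of the robot, y to its left, z up, the work surface at z = 0. Lengths are in m, angles in rad, forces in N, time in s.
With the tool pointing down it reaches from about 0.25 to 0.775 m from the base axis. Payload 4 kg.
Tool frame: the origin (TCP) lies at the very end of the fingers, on their centre line; the grasp point (between the pads) lies tcp_to_grasp behind it (tcp_to_grasp is the distance from the TCP to the grasp point, in m); z points along the fingers, y is the direction in which the jaws open and shut (so a half turn about z gives the same grasp; the last joint's range is limited). The gripper opens to 94 mm and grips with 3 to 60 N. Pads are 16 mm wide; open, the fingers measure 119 mm over their backs; the gripper's body (75 mm by 177 mm) begins 78 mm behind the grasp point.
Start: joints at [1.045, 0.087, 1.371, -0, 1.684, -0.103], TCP at [0.226, 0.502, 0.206] pointing down, gripper open.
Joint ranges: [-3.1, 3.1], [-0.76, 2.03], [0.27, 2.55], [-1.08, 4.22], [0.17, 2.65], [-2.57, 2.57]. Speed limits (rad/s): [2.79, 2.79, 3.14, 3.14, 3.14, 3.14].

### API

Orientations are given as [roll, pitch, yaw] about the fixed x, y, z axes, in that order (R = Rz(yaw) Ry(pitch) Rx(roll)).
In Python, from bench import * gives the robot as it stands.
- The arm moves only by the tool play_rows, never from a script. Its argument "rows" is a list of rows, each a list of 3 entries, a list of its own where there are three numbers: the finger opening in cm, from 0 to 9.4, then the shift along the world's x, y, z in cm, then the turn, a rotation vector about the world's x, y, z in rad. A call has 1 to 8 rows; each row is the pose to reach, as a shift and turn from the pose commanded when the call began; what a row does not reach only later rows make up. A row lasts 1/12 s, in which the tool goes at most 41.7 mm and 7.16 degrees, less where a joint would pass 70% of its speed; a pose out of reach is approached as far as the arm can. A call with a gripper value outside its range is refused whole. The fingers move at their own pace and stop on an object; the grip force is fixed at half the most. Time passes only in rows, so rows that repeat a pose let the fingers close. It gives the time, the measured TCP pose, the force and the opening at its end, in the units of the state.
- get_obs(): the state, without advancing time (a new reading comes with each control period).
- snapshot(name): name is "scene" or "top" or "wrist"; returns a dict with "pixels" (420x560x3 uint8, red, green, blue), "fx", "fy", "cx", "cy" (pixels), "rvec" (rotation vector, rad) and "tvec" (3), from world to camera coordinates, as OpenCV has them. Camera axes: x right, y down, z forward; pixel columns grow to the right and rows downward; lengths in m; the calibration is good to about 2 mm. A picture is of the moment at which its call begins. There is no depth.
- close_job(): hands the job in, once; it reports no verdict.
Trained networks look in the newest picture that a camera, given by its name, has taken for a name from the list of things; names that differ only in an ending like _2 or _b are one class to them, and where a whole thing is asked for, a point or a joint stands for the part that bears it (a point fixed in the world has none). Each returns a list of dicts, best first, with "confidence" (0 to 1); they miss things now and then, are a little off and sometimes report something else, mostly with a low value. They report only what shows in the picture. A call takes as long as a camera call. They do not tell look-alikes from the thing itself.
- silhouettes(camera, label): "mask" (420x560 bool, what is visible of it) and "point" ([row, column] in pixels, amid what is visible of it).
The state is a dict: "time": time; "joint_positions": joint angles; "qvel": joint speeds; "joint_torque": joint torques, N m; "tool_pos": TCP position; "ee_rot": TCP orientation; "wrist_force": force on the tool from outside, world axes, zero at the start; "wrist_torque": the same for the moment, N m; "width": finger opening in m.
Only numpy, scipy, OpenCV 4.12 (cv2) and the standard library are available. Lean on these libraries where they do the work, as an engineer would, in place of code of your own. Each camera call takes 0.05 s, during which the arm holds its last target. There are 200 camera calls.

### The job

Lay out the three polishing stages on the bench without shifting the wheels: lay each bar of compound flat on top of the wheel stained with its own colour, in the middle of the wheel. Stand the dark raw knob, which has to start with the coarse cut, straight in front of the black wheel (on the robot's side of it), and the bright brass knob, which only needs the last pass, straight in front of the green wheel, each upright on the table and about 2 cm clear of the wheel's rim. Leave the blue-lidded wax tin and the steel flange nut where they are.

Things in the scene. Friction and masses are not known exactly. Their poses are not given: they have to be found in the camera images.
- wheel_black: The polishing wheel charged with black compound: a flat disc lying on the table, 120 mm across and 20 mm thick; seen from above its outer 17 mm and its rim are black, the middle is straw-coloured with rings of stitches and a small bore. Loose, 0.2 kg. Origin: centre of its underside (top face at +20 mm); z up, x away from the robot, y to the robot's left (as the table's axes). 'In front of' a wheel is towards the robot, along -x of the table.
- wheel_brown: The polishing wheel charged with red-brown compound: a flat disc lying on the table, 120 mm across and 20 mm thick; seen from above its outer 17 mm and its rim are red-brown, the middle is cream with rings of stitches and a small bore. Loose, 0.2 kg. Origin: centre of its underside (top face at +20 mm); z up, x away from the robot, y to the robot's left (as the table's axes).
- wheel_green: The polishing wheel charged with green compound: a flat disc lying on the table, 120 mm across and 20 mm thick; seen from above its outer 17 mm and its rim are green, the middle is off-white with rings of stitches and a small bore. Loose, 0.2 kg. Origin: centre of its underside (top face at +20 mm); z up, x away from the robot, y to the robot's left (as the table's axes). 'In front of' a wheel is towards the robot, along -x of the table.
- bar_black_center (a point): Middle (14 mm above its underside) of the black bar of polishing compound: a hard block 90 mm long (x axis) by 36 mm wide (y axis) by 28 mm high (z axis), black with a pale paper band round one end. Lies flat on the table at any of five places; 0.16 kg or so.
- bar_brown_center (a point): Middle (14 mm above its underside) of the red-brown bar of polishing compound: a hard block 90 mm long (x axis) by 36 mm wide (y axis) by 28 mm high (z axis), red-brown with a pale paper band round one end. Lies flat on the table at any of five places; 0.16 kg or so.
- bar_green_center (a point): Middle (14 mm above its underside) of the green bar of polishing compound: a hard block 90 mm long (x axis) by 36 mm wide (y axis) by 28 mm high (z axis), green with a pale paper band round one end. Lies flat on the table at any of five places; 0.16 kg or so.
- knob_raw_center (a point): Middle (half-way up, 22 mm above its foot) of the raw knob, a dull dark grey casting: a round mushroom-shaped furniture knob, 44 mm tall, standing on its 40 mm foot (z axis up); the head is 36 mm across between 26 and 35 mm above the foot, the neck below it 20 mm. 0.15 kg or so.
- knob_brass_center (a point): Middle (half-way up, 22 mm above its foot) of the pre-polished knob, bright yellow brass: a round mushroom-shaped furniture knob, 44 mm tall, standing on its 40 mm foot (z axis up); the head is 36 mm across between 26 and 35 mm above the foot, the neck below it 20 mm. 0.15 kg or so.
- wax_tin_center (a point): Bystander: middle (13 mm up) of a small round tin with a blue lid, 44 mm across, 26 mm high, standing between two of the wheels on the robot's side; to be left alone.
- flange_nut_center (a point): Bystander: middle (11 mm up) of a steel flange with a hexagon nut on it, 44 mm across, 22 mm high, standing between two of the wheels on the robot's side; to be left alone.
Not all that is in view belongs to the job. Leave any purple look-alike of the wheel_green alone.

How it is judged:
By the outcome, as a careful person would: the job done as asked, in the order asked, and still so for the second after the job is handed in, with the robot touching nothing.
It also fails if it takes over 128 s, if anything falls off the work surface, if the arm or the gripper's body presses on something with over 40 N, if the wrist force passes 120 N, or if a joint passes its speed limit or range.

## Working session

There is one attempt and no reset: what is moved stays moved. The work goes in short steps, Python scripts to look and compute and a tool call to move; the robot and the scene stay as the last step left them, time stands still between calls to the robot, and variables do not carry over. Pictures are saved under pics/ and viewed, about 12 in all and at most 16, crops included, and the job is handed in when it is done.

Besides the shell and the picture viewer there is one more tool, called after "Call:" by a JSON object that holds its "name" and its "arguments", one argument or row to a line. play_rows: Moves the arm, as the interface text tells. Its arguments: {"type":"object","properties":{"rows":{"type":"array"}},"required":["rows"]}

```bash
mkdir -p pics; ls; python3 - <<'E'
from bench import *
import cv2
o=get_obs();print(o)
for n in("top","scene"):
    s=snapshot(n);cv2.imwrite(f"pics/{n}0.png",s["pixels"][:,:,::-1]);print({k:v for k,v in s.items() if k!="pixels"})
E
```

```text
pics
{'time': 0.0, 'joint_positions': array([ 1.04487846e+00,  8.79836842e-02,  1.37219788e+00, -1.68090555e-05,
        1.68363738e+00, -1.03116242e-01]), 'qvel': array([ 3.21684647e-05,  2.44370321e-05,  7.28210430e-04,  6.48121373e-04,
       -8.78794413e-04, -5.92861150e-04]), 'joint_torque': array([ 3.62058163e-04, -3.40170908e+01, -3.02434623e+01,  7.19301123e-02,
        3.28040973e-02, -1.65410884e-04]), 'tool_pos': array([0.22541809, 0.50108863, 0.20431713]), 'ee_rot': array([-3.13937647e+00, -2.12541945e-04,  2.71878892e+00]), 'wrist_force': array([-0.89187041,  0.12008437, -0.18532833]), 'wrist_torque': array([-0.00361495, -0.01182656,  0.04941402]), 'width': 0.09410372686547742}
{'fx': 401.05530339750754, 'fy': 401.05530339750754, 'cx': 276.9467362730534, 'cy': 209.14738504900802, 'rvec': array([ 2.13263564, -2.10838965,  0.14050723]), 'tvec': array([0.07132283, 0.50856677, 0.8340682 ])}
{'fx': 479.9475738655699, 'fy': 479.9475738655699, 'cx': 280.75243194967703, 'cy': 211.8963821965146, 'rvec': array([ 2.112412  ,  1.02628114, -0.48549357]), 'tvec': array([-0.3593153 , -0.19178472,  1.62611498])}
```

View pics/top0.png

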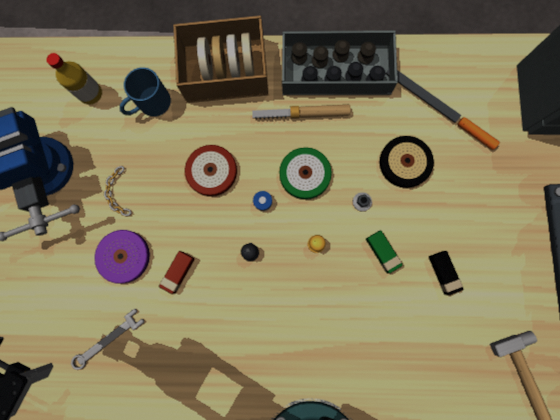

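View pics/scene0.png

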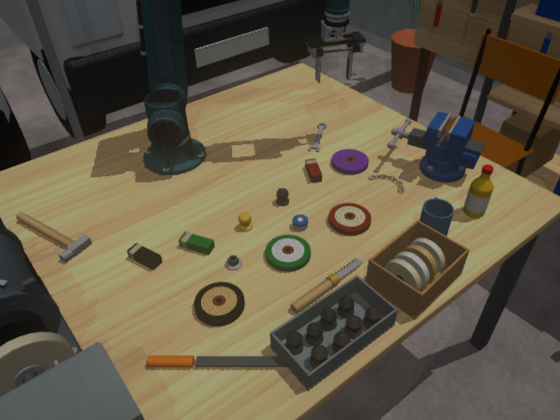

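The top picture shows the wheels (row, col) brown (170,210), green (173,305) and black (161,406). The purple look-alike is at (256,122). Bars are brown (272,177), green (251,384) and black (272,446). The raw knob is at (252,250) and the brass knob at (243,317). Bystanders are the tin (200,262) and the nut (201,362). Next I'll fit the poses to the silhouettes.

```bash
cat > h.py <<'E'
from bench import *
import bench, numpy as np, cv2
from scipy.optimize import minimize
def circ(r,z,n=40):
    a=np.linspace(0,2*np.pi,n,endpoint=False);return np.c_[r*np.cos(a),r*np.sin(a),z+0*a]
def shape(l):
    if 'wheel' in l: return np.r_[circ(.06,0),circ(.06,.02)]
    if 'bar' in l: return np.array([[x,y,z] for x in(-.045,.045) for y in(-.018,.018) for z in(0,.028)])
    if 'knob' in l: return np.r_[circ(.02,0),circ(.018,.026),circ(.018,.035),circ(.008,.044)]
    if 'tin' in l: return np.r_[circ(.022,0),circ(.022,.026)]
    return np.r_[circ(.022,0),circ(.022,.005),circ(.012,.022)]
def K(s): return np.array([[s['fx'],0,s['cx']],[0,s['fy'],s['cy']],[0,0,1]])
def ground(s,uv,z=0):
    R=cv2.Rodrigues(s['rvec'])[0]; d=R.T@np.linalg.solve(K(s),[*uv,1]); c=-R.T@s['tvec']
    return (c+d*(z-c[2])/d[2])[:2]
def proj(s,P): return cv2.projectPoints(np.asarray(P,float),s['rvec'],s['tvec'],K(s),None)[0].reshape(-1,2)
def fit(s,mask,l,z0=0):
    """Pose (x,y,yaw) of the shape whose outline best overlaps the mask."""
    S=shape(l); m=cv2.resize(mask.astype(np.uint8),None,fx=4,fy=4,interpolation=cv2.INTER_NEAREST)
    r,c=np.nonzero(mask); g=ground(s,[c.mean(),r.mean()],z0+.013)
    def cost(p):
        a=p[2]; Q=np.c_[p[0]/100+S[:,0]*np.cos(a)-S[:,1]*np.sin(a),p[1]/100+S[:,0]*np.sin(a)+S[:,1]*np.cos(a),S[:,2]+z0]
        h=cv2.convexHull(np.round((proj(s,Q)+.5)*4).astype(np.int32)); f=np.zeros_like(m); cv2.fillPoly(f,[h],1)
        return 1-(f&m).sum()/max(1,(f|m).sum())
    yaws=np.arange(0,np.pi,.4) if 'bar' in l else [0]
    best=None
    for y in yaws:
        q=[*g*100,y]
        o=minimize(cost,q,method='Nelder-Mead',options=dict(initial_simplex=[q,[q[0]+1,q[1],y],[q[0],q[1]+1,y],[q[0],q[1],y+.3]],xatol=.01,fatol=1e-4))
        if best is None or o.fun<best.fun: best=o
    return best.x,1-best.fun
def find(cam,s,l,thr=.3,z0=0):
    for d in silhouettes(cam,l):
        if d['confidence']<thr: continue
        p,i=fit(s,d['mask'],l,z0)
        print(cam,l,'conf %.2f px %s  x %.2f y %.2f cm yaw %.3f iou %.2f'%(d['confidence'],np.round(d['point']),*p,i))
E
python3 - <<'E'
from h import *
print([ (k,getattr(bench,k)) for k in dir(bench) if 'grasp' in k.lower()], [k for k in dir(bench) if k[0]!='_'])
L="wheel_black wheel_brown wheel_green bar_black_center bar_brown_center bar_green_center knob_raw_center knob_brass_center wax_tin_center flange_nut_center".split()
for c in("top","scene"):
    s=snapshot(c)
    for l in L: find(c,s,l)
E
```

```text
[('tcp_to_grasp', 0.0188)] ['IKError', 'close_job', 'get_obs', 'silhouettes', 'snapshot', 'tcp_to_grasp']
top wheel_black conf 0.63 px [165. 406.]  x 62.65 y -21.49 cm yaw 0.047 iou 0.95
top wheel_brown conf 0.72 px [169. 212.]  x 60.22 y 23.45 cm yaw 0.208 iou 0.94
top wheel_green conf 0.56 px [256. 120.]  x 40.17 y 42.74 cm yaw 0.068 iou 0.95
top bar_black_center conf 0.77 px [272. 446.]  x 37.53 y -28.83 cm yaw 0.365 iou 0.89
top bar_brown_center conf 0.63 px [275. 176.]  x 36.89 y 29.99 cm yaw -0.461 iou 0.93
top bar_brown_center conf 0.57 px [202. 262.]  x 53.18 y 11.56 cm yaw 1.691 iou 0.38
top bar_green_center conf 0.92 px [252. 387.]  x 41.99 y -15.65 cm yaw 3.688 iou 0.93
top knob_raw_center conf 0.62 px [251. 250.]  x 41.52 y 13.92 cm yaw 0.136 iou 0.95
top knob_brass_center conf 0.51 px [243. 316.]  x 43.76 y -0.85 cm yaw 0.120 iou 0.79
top wax_tin_center conf 0.80 px [200. 259.]  x 53.26 y 11.22 cm yaw 0.242 iou 0.77
top flange_nut_center conf 0.77 px [198. 359.]  x 53.41 y -11.37 cm yaw 0.095 iou 0.87
scene wheel_black conf 0.72 px [304. 215.]  x 62.78 y -21.83 cm yaw 0.
[... 249 characters left out ...]
iou 0.95
scene wheel_green conf 0.56 px [256. 145.]  x 36.40 y -26.99 cm yaw -0.053 iou 0.38
scene bar_black_center conf 0.72 px [254. 145.]  x 37.72 y -29.00 cm yaw 0.368 iou 0.93
scene bar_brown_center conf 0.74 px [170. 313.]  x 37.00 y 29.76 cm yaw 2.640 iou 0.92
scene knob_raw_center conf 0.51 px [198. 284.]  x 41.59 y 13.71 cm yaw 0.105 iou 0.90
scene knob_brass_center conf 0.69 px [222. 242.]  x 43.58 y -1.20 cm yaw 0.186 iou 0.92
scene wax_tin_center conf 0.51 px [219. 299.]  x 53.12 y 11.03 cm yaw 0.121 iou 0.88
scene wax_tin_center conf 0.48 px [220. 244.]  x 43.31 y -0.98 cm yaw 0.223 iou 0.82
scene flange_nut_center conf 0.68 px [260. 232.]  x 53.45 y -11.67 cm yaw 0.064 iou 0.94
```

Both cameras agree to about 3 mm. Candidates for the first grasp: the black bar at (272,446) in the top view; other black things are the black wheel (161,406), the raw knob (252,250) and the tray of dark knobs (60,340). I choose (272,446), a rectangular block with a pale band, and I'll check it with the wrist camera from above. I'll place the bars in stage order.

Call:
{"name": "play_rows", "arguments": {
  "rows": [
    [9.4,[15.1,-79,-6],[0,0,-2.353]],
    [9.4,[15.1,-79,-6],[0,0,-2.353]],
    [9.4,[15.1,-79,-6],[0,0,-2.353]],
    [9.4,[15.1,-79,-6],[0,0,-2.353]],
    [9.4,[15.1,-79,-6],[0,0,-2.353]],
    [9.4,[15.1,-79,-6],[0,0,-2.353]],
    [9.4,[15.1,-79,-6],[0,0,-2.353]],
    [9.4,[15.1,-79,-6],[0,0,-2.353]]
  ]
}}

```text
time: 1.87
tool_pos: [0.2879, 0.1734, 0.1808]
ee_rot: [3.14, -0.0, 1.714]
wrist_force: [0.7, -0.2, 0.9]
width: 0.094
```

Call:
{"name": "play_rows", "arguments": {
  "rows": [
    [9.4,[8.8,-46.2,-4],[0,0,-1.348]],
    [9.4,[8.8,-46.2,-4],[0,0,-1.348]],
    [9.4,[8.8,-46.2,-4],[0,0,-1.348]],
    [9.4,[8.8,-46.2,-4],[0,0,-1.348]],
    [9.4,[8.8,-46.2,-4],[0,0,-1.348]],
    [9.4,[8.8,-46.2,-4],[0,0,-1.348]],
    [9.4,[8.8,-46.2,-4],[0,0,-1.348]],
    [9.4,[8.8,-46.2,-4],[0,0,-1.348]]
  ]
}}

```text
time: 2.53
tool_pos: [0.3501, -0.1535, 0.1527]
ee_rot: [3.14, -0.001, 0.711]
wrist_force: [1.3, 1.4, -0.2]
width: 0.0941
```

Call:
{"name": "play_rows", "arguments": {
  "rows": [
    [9.4,[3.4,-15,-1.2],[0,0,-0.36]],
    [9.4,[3.4,-15,-1.2],[0,0,-0.36]],
    [9.4,[3.4,-15,-1.2],[0,0,-0.36]],
    [9.4,[3.4,-15,-1.2],[0,0,-0.36]],
    [9.4,[3.4,-15,-1.2],[0,0,-0.36]],
    [9.4,[3.4,-15,-1.2],[0,0,-0.36]]
  ]
}}

```text
time: 3.03
tool_pos: [0.3839, -0.302, 0.1397]
ee_rot: [-3.14, 0.001, 0.357]
wrist_force: [0.4, 0.4, -0.2]
width: 0.0937
```

```bash
python3 - <<'E'
from h import *
print(np.round(get_obs()['tool_pos'],4),get_obs()['ee_rot'])
s=snapshot("wrist");cv2.imwrite("pics/w1.png",s["pixels"][:,:,::-1])
for l in["bar_black_center","bar_green_center"]: find("wrist",s,l)
E
```

```text
[ 0.3839 -0.302   0.1397] [-3.13953517e+00  6.30588968e-04  3.56699560e-01]
wrist bar_black_center conf 0.71 px [205. 259.]  x 37.70 y -28.87 cm yaw 0.360 iou 0.97
wrist bar_green_center conf 0.75 px [112. 140.]  x 41.99 y -15.79 cm yaw 3.685 iou 0.93
```

View pics/w1.png

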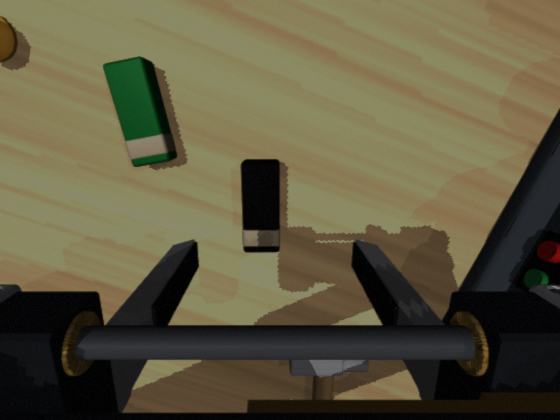

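The wrist picture shows the black bar with its pale band at (205,259) and the green bar at (112,140). The black bar fits at (37.7,-28.9), matching the other cameras, so the choice holds.

Call:
{"name": "play_rows", "arguments": {
  "rows": [
    [9.4,[-0.7,1.3,-1],[0,0,0.005]],
    [9.4,[-0.7,1.3,-5],[0,0,0.005]],
    [9.4,[-0.7,1.3,-9],[0,0,0.005]],
    [9.4,[-0.7,1.3,-12],[0,0,0.005]],
    [9.4,[-0.7,1.3,-13.2],[0,0,0.005]],
    [9.4,[-0.7,1.3,-13.2],[0,0,0.005]],
    [9.4,[-0.7,1.3,-13.2],[0,0,0.005]]
  ]
}}

```text
time: 3.77
tool_pos: [0.3772, -0.2869, 0.0087]
ee_rot: [-3.141, 0.0, 0.365]
wrist_force: [0.9, 0.2, 0.2]
width: 0.094
```

Call:
{"name": "play_rows", "arguments": {
  "rows": [
    [9.4,[0,-0.15,-0.5],[0,0,0]],
    [3,[0,-0.15,-0.5],[0,0,0]],
    [3,[0,-0.15,-0.5],[0,0,0]],
    [3,[0,-0.15,-0.5],[0,0,0]],
    [3,[0,-0.15,-0.5],[0,0,0]],
    [3,[0,-0.15,-0.5],[0,0,0]],
    [3,[0,-0.15,-0.5],[0,0,0]],
    [3,[0,-0.15,-0.5],[0,0,0]]
  ]
}}

```text
time: 4.43
tool_pos: [0.3772, -0.2897, 0.0035]
ee_rot: [3.141, -0.0, 0.364]
wrist_force: [-0.0, -0.4, 0.1]
width: 0.0507
```

Call:
{"name": "play_rows", "arguments": {
  "rows": [
    [3,[0,0,0],[0,0,0]],
    [3,[0,0,0],[0,0,0]],
    [3,[0,0,0],[0,0,0]],
    [3,[0,0,0],[0,0,0]],
    [3,[0,0,0],[0,0,0]],
    [3,[0,0,2],[0,0,0]],
    [3,[0,0,5],[0,0,0]],
    [3,[0,0,8],[0,0,0]]
  ]
}}

```text
time: 5.1
tool_pos: [0.3759, -0.2884, 0.0824]
ee_rot: [-3.137, 0.002, 0.364]
wrist_force: [0.2, -0.6, -1.3]
width: 0.0357
```

Call:
{"name": "play_rows", "arguments": {
  "rows": [
    [3,[3,0.9,0],[0,0,0]],
    [3,[7,2,0],[0,0,0]],
    [3,[11,3.2,0],[0,0,0]],
    [3,[15,4.4,0],[0,0,0]],
    [3,[19,5.5,0],[0,0,0]],
    [3,[22.5,6.6,0],[0,0,0]],
    [3,[25,7.3,0],[0,0,0]],
    [3,[25,7.3,0],[0,0,0]]
  ]
}}

```text
time: 5.77
tool_pos: [0.6311, -0.2139, 0.0813]
ee_rot: [-3.14, -0.001, 0.368]
wrist_force: [-0.3, 0.3, -2.7]
width: 0.0356
```

```bash
python3 - <<'E'
from h import *
o=get_obs();print(np.round(o['tool_pos'],4),o['ee_rot'][2])
for c in("top","wrist"):
    s=snapshot(c)
    find(c,s,"wheel_black"); find(c,s,"bar_black_center",z0=o['tool_pos'][2]-.004)
cv2.imwrite("pics/w2.png",s["pixels"][:,:,::-1])
E
```

```text
[ 0.6311 -0.2139  0.0813] 0.36801899324984566
top wheel_black conf 0.93 px [172. 390.]  x 61.67 y -18.58 cm yaw 0.386 iou 0.30
wrist wheel_black conf 0.86 px [185. 277.]  x 62.70 y -21.50 cm yaw 0.657 iou 0.50
wrist bar_black_center conf 0.84 px [251. 272.]  x 62.41 y -21.62 cm yaw 0.360 iou 0.87
```

View pics/w2.png

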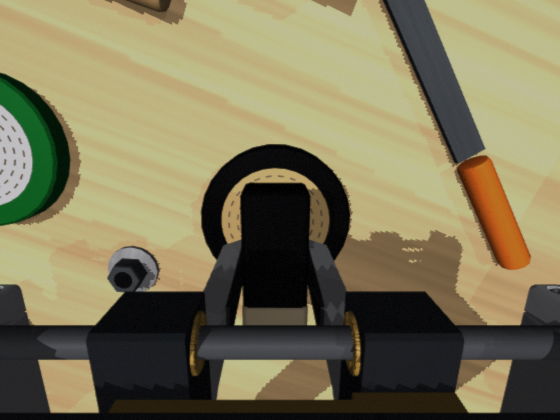

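The bar is held square over the black wheel, with the visible ring centred at about (215,276). I'll lower it with a small correction.

Call:
{"name": "play_rows", "arguments": {
  "rows": [
    [3,[-0.4,-0.2,-1],[0,0,0]],
    [3,[-0.4,-0.2,-3],[0,0,0]],
    [3,[-0.4,-0.2,-4.5],[0,0,0]],
    [3,[-0.4,-0.2,-5.2],[0,0,0]],
    [3,[-0.4,-0.2,-5.2],[0,0,0]],
    [3,[-0.4,-0.2,-5.2],[0,0,0]]
  ]
}}

```text
time: 6.57
tool_pos: [0.6225, -0.2189, 0.0312]
ee_rot: [-3.141, 0.001, 0.363]
wrist_force: [1.0, 0.6, -1.9]
width: 0.0353
```

```bash
cat >> h.py <<'E'
def pose(n=4,cam="wrist"):
    P=[]
    for i in range(n):
        s=snapshot(cam); o=get_obs(); P.append([*o['tool_pos'],o['ee_rot'][2],*o['wrist_force'],o['width']])
    P=np.array(P); print('pose',np.round(P.mean(0),4),'std',np.round(P.std(0)[:3],4)); return s
E
python3 - <<'E'
from h import *
pose()
E
```

```text
pose [ 0.6239 -0.2192  0.0328  0.3635  1.1523 -0.4012 -1.9224  0.0361] std [0.0003 0.     0.0003]
```

Call:
{"name": "play_rows", "arguments": {
  "rows": [
    [3,[0.3,0.2,-0.3],[0,0,0]],
    [3,[0.3,0.2,-0.6],[0,0,0]],
    [3,[0.3,0.2,-0.6],[0,0,0]],
    [3,[0.3,0.2,-0.6],[0,0,0]]
  ]
}}

```text
time: 7.1
tool_pos: [0.626, -0.2164, 0.025]
ee_rot: [-3.141, 0.001, 0.364]
wrist_force: [0.3, 0.1, -3.6]
width: 0.0356
```

```bash
python3 - <<'E'
from h import *
s=pose(3)
find("wrist",s,"wheel_black"); find("wrist",s,"bar_black_center",z0=.022)
E
```

```text
pose [ 0.6262 -0.2166  0.0253  0.3639 -0.664  -0.3832 -1.7929  0.0356] std [0.0001 0.0001 0.0001]
wrist wheel_black conf 0.65 px [186. 277.]  x 62.71 y -21.50 cm yaw 0.371 iou 0.46
wrist bar_black_center conf 0.88 px [250. 270.]  x 62.42 y -21.60 cm yaw 3.497 iou 0.85
```

Call:
{"name": "play_rows", "arguments": {
  "rows": [
    [3,[0,0,-0.15],[0,0,0]],
    [3,[0,0,-0.15],[0,0,0]],
    [6,[0,0,-0.15],[0,0,0]],
    [6,[0,0,-0.15],[0,0,0]],
    [6,[0,0,-0.15],[0,0,0]],
    [6,[0,0,0.5],[0,0,0]],
    [9,[0,0,3],[0,0,0]],
    [9.4,[0,0,7],[0,0,0]]
  ]
}}

```text
time: 8.02
tool_pos: [0.6231, -0.2153, 0.0911]
ee_rot: [-3.134, 0.008, 0.364]
wrist_force: [1.0, -0.1, -1.1]
width: 0.07
```

Call:
{"name": "play_rows", "arguments": {
  "rows": [
    [9.4,[-1,1,4],[0,0,0.12]],
    [9.4,[-25.5,51.6,5],[0,0,2.3]],
    [9.4,[-25.5,51.6,5],[0,0,2.3]],
    [9.4,[-25.5,51.6,5],[0,0,2.3]],
    [9.4,[-25.5,51.6,5],[0,0,2.3]],
    [9.4,[-25.5,51.6,5],[0,0,2.3]],
    [9.4,[-25.5,51.6,5],[0,0,2.3]],
    [9.4,[-25.5,51.6,5],[0,0,2.3]]
  ]
}}

```text
time: 8.68
tool_pos: [0.4884, 0.0571, 0.1415]
ee_rot: [3.14, -0.001, 1.364]
wrist_force: [0.0, 1.5, 0.1]
width: 0.094
```

Call:
{"name": "play_rows", "arguments": {
  "rows": [
    [9.4,[-11.9,24.2,0],[0,0,1.296]],
    [9.4,[-11.9,24.2,0],[0,0,1.296]],
    [9.4,[-11.9,24.2,0],[0,0,1.296]],
    [9.4,[-11.9,24.2,0],[0,0,1.296]],
    [9.4,[-11.9,24.2,0],[0,0,1.296]],
    [9.4,[-11.9,24.2,0],[0,0,1.296]],
    [9.4,[-11.9,24.2,0],[0,0,1.296]],
    [9.4,[-11.9,24.2,0],[0,0,1.296]]
  ]
}}

```text
time: 9.35
tool_pos: [0.3683, 0.3012, 0.1414]
ee_rot: [3.139, -0.001, 2.371]
wrist_force: [0.6, -0.9, 0.0]
width: 0.0937
```

Call:
{"name": "play_rows", "arguments": {
  "rows": [
    [9.4,[0,0,0],[0,0,0.12]],
    [9.4,[0,0,0],[0,0,0.24]],
    [9.4,[0,0,0],[0,0,0.28]],
    [9.4,[0,0,0],[0,0,0.28]]
  ]
}}

```text
time: 9.68
tool_pos: [0.3704, 0.2979, 0.1413]
ee_rot: [3.14, 0.001, 2.64]
wrist_force: [0.6, 0.8, 0.2]
width: 0.0942
```

```bash
python3 - <<'E'
from h import *
s=pose(3)
cv2.imwrite("pics/w3.png",s["pixels"][:,:,::-1])
find("wrist",s,"bar_brown_center")
s=snapshot("top")
cv2.imwrite("pics/t3.png",cv2.resize(s["pixels"][120:300,80:480,::-1],None,fx=2,fy=2))
find("top",s,"wheel_black");find("top",s,"bar_black_center",z0=.02);find("top",s,"wheel_brown")
E
```

```text
pose [0.3705 0.2977 0.141  2.6377 0.1308 0.2376 0.3568 0.094 ] std [0.     0.0001 0.0001]
wrist bar_brown_center conf 0.70 px [199. 276.]  x 36.90 y 29.97 cm yaw 2.672 iou 0.95
top wheel_black conf 0.97 px [166. 399.]  x 62.67 y -21.43 cm yaw 0.346 iou 0.62
top bar_black_center conf 0.96 px [158. 410.]  x 62.41 y -21.53 cm yaw 3.513 iou 0.93
top wheel_brown conf 0.62 px [170. 213.]  x 60.32 y 23.41 cm yaw 0.206 iou 0.95
```

View pics/t3.png

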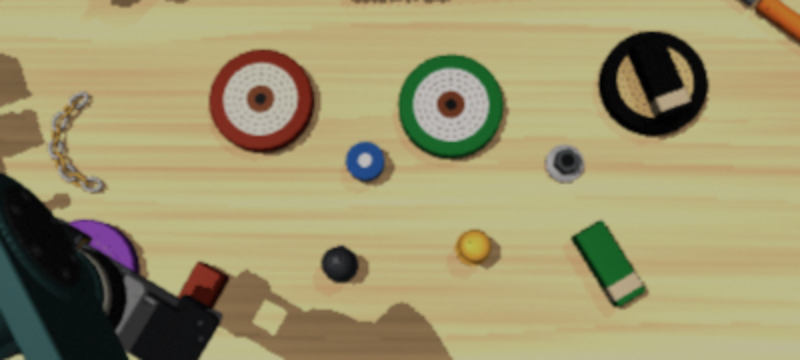

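The crop shows the black bar lying on the middle of the black wheel (crop pixel (660,75)). The top camera puts it within 3 mm of centre. Next is the brown bar, with a narrower opening to stay clear of the purple wheel.

Call:
{"name": "play_rows", "arguments": {
  "rows": [
    [7,[-0.1,0.2,-1],[0,0,0.03]],
    [7,[-0.1,0.2,-4],[0,0,0.03]],
    [7,[-0.1,0.2,-7],[0,0,0.03]],
    [7,[-0.1,0.2,-10],[0,0,0.03]],
    [7,[-0.1,0.2,-12.5],[0,0,0.03]],
    [7,[-0.1,0.2,-13],[0,0,0.03]],
    [7,[-0.1,0.2,-13],[0,0,0.03]],
    [7,[-0.1,0.2,-13],[0,0,0.03]]
  ]
}}

```text
time: 10.75
tool_pos: [0.37, 0.3, 0.0113]
ee_rot: [3.14, 0.001, 2.669]
wrist_force: [-0.2, 0.6, 0.6]
width: 0.0701
```

Call:
{"name": "play_rows", "arguments": {
  "rows": [
    [7,[0,0,-0.4],[0,0,0]],
    [7,[0,0,-0.7],[0,0,0]],
    [3,[0,0,-0.7],[0,0,0]],
    [3,[0,0,-0.7],[0,0,0]],
    [3,[0,0,-0.7],[0,0,0]],
    [3,[0,0,-0.7],[0,0,0]],
    [3,[0,0,-0.7],[0,0,0]],
    [3,[0,0,-0.7],[0,0,0]]
  ]
}}

```text
time: 11.42
tool_pos: [0.3694, 0.2996, 0.0035]
ee_rot: [3.141, 0.0, 2.669]
wrist_force: [0.1, -0.4, -0.4]
width: 0.0358
```

Call:
{"name": "play_rows", "arguments": {
  "rows": [
    [3,[0,0,0],[0,0,0]],
    [3,[0,0,0],[0,0,0]],
    [3,[0,0,2],[0,0,0]],
    [3,[0,0,5],[0,0,0]],
    [3,[0,0,8],[0,0,0]],
    [3,[3,-0.8,8],[0,0,0]],
    [3,[6.5,-1.8,8],[0,0,0]],
    [3,[10,-2.8,8],[0,0,0]]
  ]
}}

```text
time: 12.08
tool_pos: [0.4702, 0.2717, 0.084]
ee_rot: [3.14, 0.001, 2.671]
wrist_force: [-0.3, 0.3, -1.5]
width: 0.0355
```

Call:
{"name": "play_rows", "arguments": {
  "rows": [
    [3,[4,-1.2,0],[0,0,0]],
    [3,[8,-2.4,0],[0,0,0]],
    [3,[11.5,-3.4,0],[0,0,0]],
    [3,[13.3,-3.9,-1],[0,0,0]],
    [3,[13.3,-3.9,-3],[0,0,0]],
    [3,[13.3,-3.9,-4.5],[0,0,0]],
    [3,[13.3,-3.9,-5],[0,0,0]],
    [3,[13.3,-3.9,-5],[0,0,0]]
  ]
}}

```text
time: 12.75
tool_pos: [0.6003, 0.232, 0.0301]
ee_rot: [-3.138, -0.004, 2.669]
wrist_force: [0.3, 0.5, -3.1]
width: 0.0358
```

```bash
python3 - <<'E'
from h import *
s=pose(4)
find("wrist",s,"wheel_brown"); find("wrist",s,"bar_brown_center",z0=.03)
E
```

```text
pose [ 0.6023  0.2328  0.0337  2.6692  0.1773  0.2145 -0.8713  0.0357] std [0.0006 0.0003 0.0011]
wrist wheel_brown conf 0.70 px [222. 309.]  x 60.40 y 23.40 cm yaw -0.171 iou 0.44
wrist bar_brown_center conf 0.91 px [250. 277.]  x 60.33 y 23.32 cm yaw 2.670 iou 0.87
```

Call:
{"name": "play_rows", "arguments": {
  "rows": [
    [3,[0.1,0.1,-0.4],[0,0,0]],
    [3,[0.1,0.1,-0.8],[0,0,0]],
    [3,[0.1,0.1,-0.95],[0,0,0]],
    [3,[0.1,0.1,-0.95],[0,0,0]],
    [3,[0.1,0.1,-0.95],[0,0,0]]
  ]
}}

```text
time: 13.47
tool_pos: [0.6031, 0.2336, 0.0236]
ee_rot: [-3.141, -0.0, 2.669]
wrist_force: [-0.3, -0.1, -1.6]
width: 0.0357
```

Call:
{"name": "play_rows", "arguments": {
  "rows": [
    [6,[0,0,0],[0,0,0]],
    [6,[0,0,0],[0,0,0]],
    [6,[0,0,0],[0,0,0]],
    [6,[0,0,0],[0,0,0]],
    [6,[0,0,0.5],[0,0,0]],
    [9,[0,0,3],[0,0,0]],
    [9.4,[0,0,7],[0,0,0]],
    [9.4,[0,0,10],[0,0,0]]
  ]
}}

```text
time: 14.13
tool_pos: [0.6033, 0.2336, 0.1259]
ee_rot: [3.141, 0.0, 2.669]
wrist_force: [1.6, -0.0, 0.9]
width: 0.077
```

Call:
{"name": "play_rows", "arguments": {
  "rows": [
    [9.4,[-18.3,-39,1.7],[0,0,-2.124]],
    [9.4,[-18.3,-39,1.7],[0,0,-2.124]],
    [9.4,[-18.3,-39,1.7],[0,0,-2.124]],
    [9.4,[-18.3,-39,1.7],[0,0,-2.124]],
    [9.4,[-18.3,-39,1.7],[0,0,-2.124]],
    [9.4,[-18.3,-39,1.7],[0,0,-2.124]],
    [9.4,[-18.3,-39,1.7],[0,0,-2.124]],
    [9.4,[-18.3,-39,1.7],[0,0,-2.124]]
  ]
}}

```text
time: 14.8
tool_pos: [0.4608, -0.0694, 0.1378]
ee_rot: [3.14, 0.001, 1.663]
wrist_force: [0.1, -1.0, 0.6]
width: 0.0941
```

Call:
{"name": "play_rows", "arguments": {
  "rows": [
    [9.4,[-4,-8.7,0],[0,0,-1.12]],
    [9.4,[-4,-8.7,0],[0,0,-1.12]],
    [9.4,[-4,-8.7,0],[0,0,-1.12]],
    [9.4,[-4,-8.7,0],[0,0,-1.12]],
    [9.4,[-4,-8.7,0],[0,0,-1.12]],
    [9.4,[-4,-8.7,0],[0,0,-1.12]],
    [9.4,[-4,-8.7,0],[0,0,-1.12]],
    [9.4,[-4,-8.7,0],[0,0,-1.12]]
  ]
}}

```text
time: 15.47
tool_pos: [0.4218, -0.1551, 0.1376]
ee_rot: [3.141, -0.0, 0.662]
wrist_force: [0.1, -0.6, 0.4]
width: 0.0939
```

Call:
{"name": "play_rows", "arguments": {
  "rows": [
    [9.4,[0,0,0],[0,0,-0.1]],
    [9.4,[0,0,0],[0,0,-0.1]],
    [9.4,[0,0,0],[0,0,-0.1]]
  ]
}}

```text
time: 15.72
tool_pos: [0.4219, -0.155, 0.1375]
ee_rot: [3.141, -0.0, 0.571]
wrist_force: [-0.1, 0.2, 0.1]
width: 0.0939
```

```bash
python3 - <<'E'
from h import *
s=pose(3)
find("wrist",s,"bar_green_center");find("wrist",s,"wheel_green")
s=snapshot("top")
find("top",s,"wheel_brown");find("top",s,"bar_brown_center",z0=.02);find("top",s,"wheel_green")
E
```

```text
pose [ 0.4219 -0.155   0.1373  0.5709  0.3703 -0.0229 -0.0511  0.0939] std [0.     0.     0.0001]
wrist bar_green_center conf 0.68 px [207. 277.]  x 41.99 y -15.67 cm yaw 0.536 iou 0.96
top wheel_brown conf 0.72 px [173. 216.]  x 60.34 y 23.46 cm yaw 0.192 iou 0.63
top bar_brown_center conf 0.65 px [166. 212.]  x 60.24 y 23.50 cm yaw 2.661 iou 0.94
top wheel_green conf 0.80 px [257. 119.]  x 40.28 y 42.72 cm yaw 0.093 iou 0.97
top wheel_green conf 0.73 px [176. 305.]  x 59.82 y 1.66 cm yaw 0.147 iou 0.97
```

Call:
{"name": "play_rows", "arguments": {
  "rows": [
    [7,[-0.2,-0.15,-2],[0,0,-0.03]],
    [7,[-0.2,-0.15,-6],[0,0,-0.03]],
    [7,[-0.2,-0.15,-9.5],[0,0,-0.03]],
    [7,[-0.2,-0.15,-12],[0,0,-0.03]],
    [7,[-0.2,-0.15,-13],[0,0,-0.03]],
    [7,[-0.2,-0.15,-13.3],[0,0,-0.03]],
    [7,[-0.2,-0.15,-13.3],[0,0,-0.03]],
    [7,[-0.2,-0.15,-13.3],[0,0,-0.03]]
  ]
}}

```text
time: 16.83
tool_pos: [0.4213, -0.1572, 0.0057]
ee_rot: [3.139, -0.002, 0.539]
wrist_force: [0.0, -0.4, -0.6]
width: 0.0696
```

Call:
{"name": "play_rows", "arguments": {
  "rows": [
    [3,[0,0,0],[0,0,0]],
    [3,[0,0,0],[0,0,0]],
    [3,[0,0,0],[0,0,0]],
    [3,[0,0,0],[0,0,0]],
    [3,[0,0,0],[0,0,0]],
    [3,[0,0,0],[0,0,0]],
    [3,[0,0,0],[0,0,0]],
    [3,[0,0,0],[0,0,0]]
  ]
}}

```text
time: 17.5
tool_pos: [0.4202, -0.1568, 0.0043]
ee_rot: [3.14, -0.0, 0.539]
wrist_force: [0.2, -1.0, 1.2]
width: 0.0358
```

Call:
{"name": "play_rows", "arguments": {
  "rows": [
    [3,[0,0,2.5],[0,0,0]],
    [3,[0,0,5.5],[0,0,0]],
    [3,[0,0,8],[0,0,0]],
    [3,[2.5,2.4,8],[0,0,0]],
    [3,[5,4.8,8],[0,0,0]],
    [3,[7.5,7.2,8],[0,0,0]],
    [3,[10,9.6,8],[0,0,0]],
    [3,[12.5,12,8],[0,0,0]]
  ]
}}

```text
time: 18.17
tool_pos: [0.545, -0.0349, 0.083]
ee_rot: [-3.14, 0.002, 0.539]
wrist_force: [0.3, -0.3, -2.3]
width: 0.036
```

Call:
{"name": "play_rows", "arguments": {
  "rows": [
    [3,[2.5,2.4,0],[0,0,0]],
    [3,[4.5,4.3,0],[0,0,0]],
    [3,[5.3,5.2,0],[0,0,0]],
    [3,[5.3,5.2,-2],[0,0,0]],
    [3,[5.3,5.2,-4],[0,0,0]],
    [3,[5.3,5.2,-5],[0,0,0]],
    [3,[5.3,5.2,-5],[0,0,0]],
    [3,[5.3,5.2,-5],[0,0,0]]
  ]
}}

```text
time: 18.83
tool_pos: [0.5967, 0.0152, 0.033]
ee_rot: [-3.14, 0.002, 0.538]
wrist_force: [0.4, 0.3, -1.1]
width: 0.0359
```

```bash
python3 - <<'E'
from h import *
s=pose(4)
find("wrist",s,"wheel_green"); find("wrist",s,"bar_green_center",z0=.03)
E
```

```text
pose [ 0.5984  0.0151  0.0352  0.5382  0.3059  0.2867 -1.8629  0.0358] std [0.0004 0.     0.0005]
wrist wheel_green conf 0.61 px [181. 276.]  x 59.84 y 1.62 cm yaw 0.690 iou 0.46
wrist bar_green_center conf 0.79 px [251. 274.]  x 59.72 y 1.56 cm yaw 0.535 iou 0.87
wrist bar_green_center conf 0.61 px [397. 223.]  x 45.59 y -4.34 cm yaw 4.446 iou 0.05
```

Call:
{"name": "play_rows", "arguments": {
  "rows": [
    [3,[0.05,0.05,-0.5],[0,0,0]],
    [3,[0.05,0.05,-0.9],[0,0,0]],
    [3,[0.05,0.05,-1.1],[0,0,0]],
    [3,[0.05,0.05,-1.1],[0,0,0]],
    [3,[0.05,0.05,-1.1],[0,0,0]]
  ]
}}

```text
time: 19.55
tool_pos: [0.5986, 0.0161, 0.0243]
ee_rot: [3.141, -0.001, 0.539]
wrist_force: [-2.0, -1.0, 5.5]
width: 0.0357
```

Call:
{"name": "play_rows", "arguments": {
  "rows": [
    [6,[0,0,0],[0,0,0]],
    [6,[0,0,0],[0,0,0]],
    [6,[0,0,0],[0,0,0]],
    [6,[0,0,0],[0,0,0]],
    [6,[0,0,0.5],[0,0,0]],
    [9,[0,0,3],[0,0,0]],
    [9,[0,0,7],[0,0,0]],
    [9,[0,0,10],[0,0,0]]
  ]
}}

```text
time: 20.22
tool_pos: [0.5983, 0.0161, 0.1247]
ee_rot: [3.142, -0.0, 0.539]
wrist_force: [1.5, 0.3, 0.5]
width: 0.0762
```

Call:
{"name": "play_rows", "arguments": {
  "rows": [
    [9,[-18.3,12.2,1.6],[0,0,-0.539]],
    [9,[-18.3,12.2,1.6],[0,0,-0.539]],
    [9,[-18.3,12.2,1.6],[0,0,-0.539]],
    [9,[-18.3,12.2,1.6],[0,0,-0.539]],
    [9,[-18.3,12.2,1.6],[0,0,-0.539]],
    [9,[-18.3,12.2,1.6],[0,0,-0.539]],
    [9,[-18.3,12.2,1.6],[0,0,-0.539]],
    [9,[-18.3,12.2,1.6],[0,0,-0.539]]
  ]
}}

```text
time: 20.88
tool_pos: [0.4158, 0.1381, 0.1396]
ee_rot: [3.141, -0.002, 0.002]
wrist_force: [0.1, -0.4, -0.6]
width: 0.0902
```

```bash
python3 - <<'E'
from h import *
s=pose(3)
cv2.imwrite("pics/w4.png",s["pixels"][:,:,::-1])
find("wrist",s,"knob_raw_center")
s=snapshot("top")
find("top",s,"wheel_green");find("top",s,"bar_green_center",z0=.02)
E
```

```text
pose [ 0.4164  0.1375  0.1391 -0.0007  0.2127 -0.385   0.1194  0.0899] std [0.0001 0.0002 0.0002]
wrist knob_raw_center conf 0.71 px [203. 273.]  x 41.63 y 13.95 cm yaw 0.011 iou 0.97
top wheel_green conf 0.82 px [258. 118.]  x 40.25 y 42.76 cm yaw 0.025 iou 0.87
top wheel_green conf 0.67 px [183. 300.]  x 59.78 y 1.68 cm yaw 0.005 iou 0.61
top bar_green_center conf 0.79 px [170. 306.]  x 59.76 y 1.76 cm yaw 0.511 iou 0.90
```

View pics/w4.png

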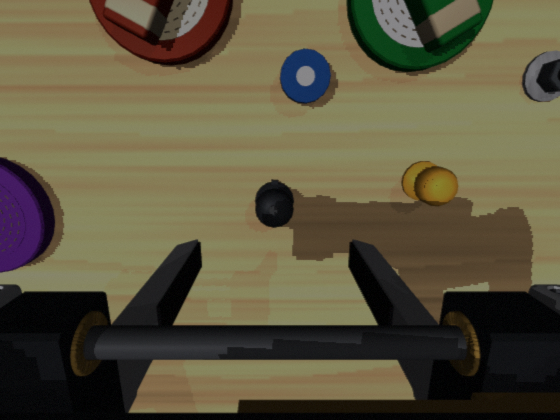

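The wrist picture shows the raw knob standing at (203,273), the brass knob at (185,430), and the bars on the brown and green wheels. I'll descend for the head grasp.

Call:
{"name": "play_rows", "arguments": {
  "rows": [
    [7,[0,0.1,-2],[0,0,0]],
    [7,[0,0.1,-5.5],[0,0,0]],
    [7,[0,0.1,-9],[0,0,0]],
    [7,[0,0.1,-11.5],[0,0,0]],
    [7,[0,0.1,-12.5],[0,0,0]],
    [7,[0,0.1,-12.8],[0,0,0]],
    [7,[0,0.1,-12.8],[0,0,0]],
    [7,[0,0.1,-12.8],[0,0,0]]
  ]
}}

```text
time: 21.9
tool_pos: [0.4169, 0.1393, 0.0126]
ee_rot: [-3.141, -0.003, -0.0]
wrist_force: [0.3, -0.3, 0.3]
width: 0.0699
```

Call:
{"name": "play_rows", "arguments": {
  "rows": [
    [2.5,[0,0,0],[0,0,0]],
    [2.5,[0,0,0],[0,0,0]],
    [2.5,[0,0,0],[0,0,0]],
    [2.5,[0,0,0],[0,0,0]],
    [2.5,[0,0,0],[0,0,0]],
    [2.5,[0,0,0],[0,0,0]],
    [2.5,[0,0,0],[0,0,0]],
    [2.5,[0,0,0],[0,0,0]]
  ]
}}

```text
time: 22.57
tool_pos: [0.4155, 0.1389, 0.0113]
ee_rot: [3.141, -0.0, -0.0]
wrist_force: [-0.1, -0.6, 2.8]
width: 0.0347
```

Call:
{"name": "play_rows", "arguments": {
  "rows": [
    [2.5,[0,0,2.5],[0,0,0]],
    [2.5,[0,0,5.5],[0,0,0]],
    [2.5,[0,0,8],[0,0,0]],
    [2.5,[1,-3.2,8],[0,0,0]],
    [2.5,[2,-6.7,8],[0,0,0]],
    [2.5,[3,-10.2,8],[0,0,0]],
    [2.5,[4.3,-13.7,8],[0,0,0]],
    [2.5,[5.4,-17.2,8],[0,0,0]]
  ]
}}

```text
time: 23.23
tool_pos: [0.4693, -0.0342, 0.0904]
ee_rot: [-3.141, 0.0, 0.0]
wrist_force: [0.6, 0.6, -1.5]
width: 0.0348
```

Call:
{"name": "play_rows", "arguments": {
  "rows": [
    [2.5,[1,-3.5,0],[0,0,0]],
    [2.5,[2.2,-7,0],[0,0,0]],
    [2.5,[3.3,-10.5,0],[0,0,0]],
    [2.5,[4.4,-14,0],[0,0,0]],
    [2.5,[5.2,-16.5,0],[0,0,0]],
    [2.5,[5.7,-18.3,0],[0,0,0]],
    [2.5,[5.7,-18.3,-1],[0,0,0]],
    [2.5,[5.7,-18.3,-2],[0,0,0]]
  ]
}}

```text
time: 23.9
tool_pos: [0.5263, -0.2165, 0.0699]
ee_rot: [-3.141, 0.0, -0.002]
wrist_force: [-0.2, 0.4, -1.4]
width: 0.0349
```

```bash
python3 - <<'E'
from h import *
s=pose(4)
cv2.imwrite("pics/w5.png",s["pixels"][:,:,::-1])
find("wrist",s,"wheel_black"); find("wrist",s,"bar_black_center",z0=.02); find("wrist",s,"flange_nut_center"); find("wrist",s,"knob_raw_center",z0=get_obs()['tool_pos'][2]-.0113)
E
```

```text
pose [ 5.2450e-01 -2.1410e-01  6.8000e-02  4.0000e-04  1.7970e-01 -2.5490e-01
 -1.5913e+00  3.5000e-02] std [0.0005 0.0003 0.0011]
wrist wheel_black conf 0.76 px [ 96. 252.]  x 62.70 y -21.52 cm yaw 0.019 iou 0.60
wrist bar_black_center conf 0.72 px [ 76. 276.]  x 62.53 y -21.57 cm yaw 3.503 iou 0.98
wrist flange_nut_center conf 0.93 px [208. 151.]  x 53.47 y -11.45 cm yaw 0.093 iou 0.97
wrist knob_raw_center conf 0.61 px [260. 274.]  x 52.66 y -21.26 cm yaw 0.073 iou 0.93
```

View pics/w5.png

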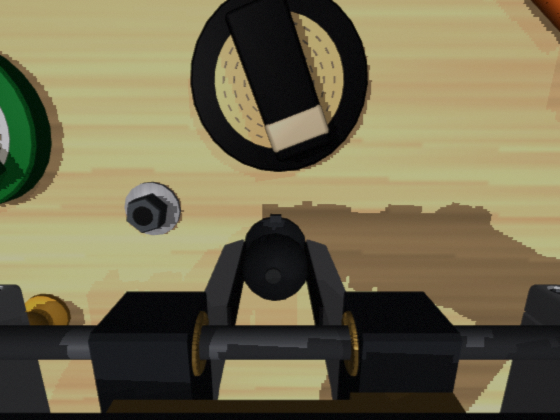

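The knob is held upright at (260,274), in front of the black wheel, and the nut at (208,151) is well clear. I'll lower it.

Call:
{"name": "play_rows", "arguments": {
  "rows": [
    [2.5,[0.1,-0.1,-2],[0,0,0]],
    [2.5,[0.2,-0.15,-4],[0,0,0]],
    [2.5,[0.2,-0.15,-5],[0,0,0]],
    [2.5,[0.2,-0.15,-5.2],[0,0,0]],
    [2.5,[0.2,-0.15,-5.2],[0,0,0]],
    [2.5,[0.2,-0.15,-5.2],[0,0,0]],
    [2.5,[0.2,-0.15,-5.2],[0,0,0]]
  ]
}}

```text
time: 24.88
tool_pos: [0.5293, -0.2179, 0.0205]
ee_rot: [3.14, -0.002, -0.0]
wrist_force: [-0.7, 0.2, -2.0]
width: 0.035
```

```bash
python3 - <<'E'
from h import *
pose(3)
E
```

```text
pose [ 5.2910e-01 -2.1790e-01  2.0300e-02 -2.0000e-04  2.0980e-01  6.7320e-01
 -1.5469e+00  3.4900e-02] std [0.0001 0.0001 0.0002]
```

Call:
{"name": "play_rows", "arguments": {
  "rows": [
    [2.5,[-0.25,0.2,-0.3],[0,0,0]],
    [2.5,[-0.25,0.2,-0.6],[0,0,0]],
    [2.5,[-0.25,0.2,-0.8],[0,0,0]],
    [2.5,[-0.25,0.2,-0.8],[0,0,0]],
    [2.5,[-0.25,0.2,-0.8],[0,0,0]],
    [2.5,[-0.25,0.2,-0.8],[0,0,0]]
  ]
}}

```text
time: 25.53
tool_pos: [0.5256, -0.2152, 0.0114]
ee_rot: [-3.141, 0.0, -0.0]
wrist_force: [-2.6, 2.4, 3.9]
width: 0.0345
```

Call:
{"name": "play_rows", "arguments": {
  "rows": [
    [6,[0,0,0],[0,0,0]],
    [6,[0,0,0],[0,0,0]],
    [6,[0,0,0],[0,0,0]],
    [6,[0,0,0],[0,0,0]],
    [6,[0,0,1.5],[0,0,0]],
    [6,[0,0,4.5],[0,0,0]],
    [7,[0,0,8],[0,0,0]],
    [7,[-1.5,3,10],[0,0,0]]
  ]
}}

```text
time: 26.2
tool_pos: [0.5138, -0.1897, 0.1144]
ee_rot: [3.136, -0.006, -0.004]
wrist_force: [1.0, -0.3, 1.1]
width: 0.0687
```

Call:
{"name": "play_rows", "arguments": {
  "rows": [
    [7,[-2.5,6,1],[0,0,0]],
    [7,[-4,10,2],[0,0,0]],
    [7,[-5.5,14,2],[0,0,0]],
    [7,[-7.4,17.6,2],[0,0,0]],
    [7,[-7.4,17.6,2],[0,0,0]],
    [7,[-7.4,17.6,2],[0,0,0]]
  ]
}}

```text
time: 26.7
tool_pos: [0.4352, -0.0057, 0.1314]
ee_rot: [-3.14, -0.001, 0.005]
wrist_force: [-0.3, -0.1, 0.2]
width: 0.0703
```

```bash
python3 - <<'E'
from h import *
s=pose(3)
find("wrist",s,"knob_brass_center");find("wrist",s,"wheel_green")
s=snapshot("top")
for l in("knob_raw_center","flange_nut_center","knob_brass_center"):find("top",s,l)
find("top",s,"bar_black_center",z0=.02)
E
```

```text
pose [ 0.4368 -0.0089  0.1312  0.0019  0.3236  0.3237 -0.4225  0.0697] std [0.0004 0.0008 0.0001]
wrist knob_brass_center conf 0.92 px [205. 278.]  x 43.60 y -0.98 cm yaw 0.052 iou 0.96
wrist knob_brass_center conf 0.44 px [ 96. 136.]  x 53.16 y 11.19 cm yaw 0.325 iou 0.91
wrist wheel_green conf 0.91 px [ 42. 232.]  x 59.84 y 1.59 cm yaw 0.057 iou 0.67
top knob_raw_center conf 0.49 px [205. 413.]  x 52.68 y -21.64 cm yaw -0.147 iou 0.42
top bar_black_center conf 0.73 px [159. 410.]  x 62.53 y -21.44 cm yaw 3.481 iou 0.91
```

Call:
{"name": "play_rows", "arguments": {
  "rows": [
    [7,[0,0,-2],[0,0,0]],
    [7,[0,0,-5.5],[0,0,0]],
    [7,[0,0,-9],[0,0,0]],
    [7,[0,0,-11],[0,0,0]],
    [7,[0,0,-11.7],[0,0,0]],
    [7,[0,0,-12],[0,0,0]],
    [7,[0,0,-12],[0,0,0]],
    [7,[0,0,-12],[0,0,0]]
  ]
}}

```text
time: 27.87
tool_pos: [0.4383, -0.0098, 0.0125]
ee_rot: [3.141, -0.003, -0.0]
wrist_force: [0.4, 0.0, -0.1]
width: 0.0701
```

Call:
{"name": "play_rows", "arguments": {
  "rows": [
    [2.5,[0,0,0],[0,0,0]],
    [2.5,[0,0,0],[0,0,0]],
    [2.5,[0,0,0],[0,0,0]],
    [2.5,[0,0,0],[0,0,0]],
    [2.5,[0,0,0],[0,0,0]],
    [2.5,[0,0,0],[0,0,0]],
    [2.5,[0,0,0],[0,0,0]],
    [2.5,[0,0,0],[0,0,0]]
  ]
}}

```text
time: 28.53
tool_pos: [0.437, -0.0098, 0.0113]
ee_rot: [3.141, -0.001, -0.0]
wrist_force: [0.3, -2.0, 1.9]
width: 0.0345
```

Call:
{"name": "play_rows", "arguments": {
  "rows": [
    [2.5,[0,0,1.5],[0,0,0]],
    [2.5,[0,0,3],[0,0,0]],
    [2.5,[2,0.8,3],[0,0,0]],
    [2.5,[4.5,1.8,3],[0,0,0]],
    [2.5,[6.1,2.55,3],[0,0,0]],
    [2.5,[6.1,2.55,2],[0,0,0]],
    [2.5,[6.1,2.55,1],[0,0,0]],
    [2.5,[6.1,2.55,1],[0,0,0]]
  ]
}}

```text
time: 29.2
tool_pos: [0.494, 0.0162, 0.017]
ee_rot: [-3.141, 0.009, -0.0]
wrist_force: [-0.8, 0.5, -3.0]
width: 0.0348
```

```bash
python3 - <<'E'
from h import *
s=pose(5)
find("wrist",s,"wheel_green"); find("wrist",s,"knob_brass_center",z0=.01)
E
```

```text
pose [ 4.9610e-01  1.5900e-02  1.9700e-02 -6.0000e-04  1.0400e-01 -4.4100e-02
 -1.6563e+00  3.4800e-02] std [0.0011 0.0001 0.0011]
wrist wheel_green conf 0.89 px [ 98. 247.]  x 59.88 y 1.60 cm yaw -0.100 iou 0.59
wrist knob_brass_center conf 0.76 px [258. 278.]  x 49.65 y 1.69 cm yaw 0.194 iou 0.96
```

Call:
{"name": "play_rows", "arguments": {
  "rows": [
    [2.5,[0.1,0,-0.3],[0,0,0]],
    [2.5,[0.1,0,-0.6],[0,0,0]],
    [2.5,[0.1,0,-0.85],[0,0,0]],
    [2.5,[0.1,0,-0.85],[0,0,0]],
    [2.5,[0.1,0,-0.85],[0,0,0]],
    [2.5,[0.1,0,-0.85],[0,0,0]]
  ]
}}

```text
time: 30.05
tool_pos: [0.4988, 0.0161, 0.0124]
ee_rot: [3.141, 0.0, -0.0]
wrist_force: [-0.8, -0.3, -1.6]
width: 0.035
```

Still carrying the knob's weight (-1.6 N), so I'll go down about 1 mm more and then release.

Call:
{"name": "play_rows", "arguments": {
  "rows": [
    [2.5,[-0.05,0,-0.12],[0,0,0]],
    [2.5,[-0.05,0,-0.12],[0,0,0]],
    [6,[-0.05,0,-0.12],[0,0,0]],
    [6,[-0.05,0,-0.12],[0,0,0]],
    [6,[-0.05,0,-0.12],[0,0,0]],
    [6,[-0.05,0,-0.12],[0,0,0]],
    [6,[-0.05,0,1.5],[0,0,0]],
    [6,[-0.05,0,5],[0,0,0]]
  ]
}}

```text
time: 30.72
tool_pos: [0.4942, 0.0164, 0.0582]
ee_rot: [-3.141, 0.011, -0.0]
wrist_force: [0.1, -0.5, 0.1]
width: 0.0601
```

Call:
{"name": "play_rows", "arguments": {
  "rows": [
    [7,[0,0,4],[0,0,0]],
    [7,[-3,0,8],[0,0,0]],
    [7,[-7,0,10],[0,0,0]],
    [7,[-11,0,12],[0,0,0]],
    [7,[-15,0,12],[0,0,0]],
    [7,[-19,0,12],[0,0,0]],
    [7,[-19,0,12],[0,0,0]],
    [7,[-19,0,12],[0,0,0]]
  ]
}}

```text
time: 31.38
tool_pos: [0.3072, 0.0161, 0.1833]
ee_rot: [3.141, -0.004, -0.001]
wrist_force: [0.0, -1.0, 0.7]
width: 0.0699
```

```bash
python3 - <<'E'
from h import *
for c in("top","scene"):
    s=snapshot(c); cv2.imwrite(f"pics/{c}9.png",s["pixels"][:,:,::-1])
    for l in"wheel_black wheel_brown wheel_green knob_raw_center knob_brass_center wax_tin_center flange_nut_center".split(): find(c,s,l)
    for l in"black brown green".split(): find(c,s,f"bar_{l}_center",z0=.02)
    if c=="top": cv2.imwrite("pics/t9.png",cv2.resize(s["pixels"][130:270,160:460,::-1],None,fx=2.6,fy=2.6))
    else: cv2.imwrite("pics/s9.png",cv2.resize(s["pixels"][140:340,170:400,::-1],None,fx=3,fy=3))
E
```

```text
top wheel_black conf 0.75 px [163. 396.]  x 62.57 y -21.36 cm yaw 0.367 iou 0.57
top wheel_black conf 0.74 px [198. 361.]  x 56.61 y -9.83 cm yaw -0.278 iou 0.13
top wheel_brown conf 0.59 px [175. 217.]  x 60.35 y 23.45 cm yaw -0.239 iou 0.61
top wheel_green conf 0.82 px [178. 293.]  x 59.79 y 1.73 cm yaw 0.098 iou 0.60
top wheel_green conf 0.71 px [258. 120.]  x 40.21 y 42.79 cm yaw 0.133 iou 0.97
top knob_raw_center conf 0.76 px [208. 407.]  x 52.54 y -21.30 cm yaw 0.369 iou 0.92
top knob_brass_center conf 0.50 px [215. 304.]  x 49.75 y 1.74 cm yaw 0.096 iou 0.94
top wax_tin_center conf 0.89 px [202. 261.]  x 53.16 y 11.23 cm yaw -0.296 iou 0.91
top flange_nut_center conf 0.66 px [202. 262.]  x 53.36 y 11.37 cm yaw -0.145 iou 0.94
top flange_nut_center conf 0.38 px [159. 410.]  x 63.66 y -22.38 cm yaw 0.198 iou 0.37
top bar_black_center conf 0.95 px [158. 409.]  x 62.43 y -21.54 cm yaw 0.352 iou 0.94
top bar_brown_center conf 0.62 px [166. 211.]  x 60.30 y 23.45 cm yaw -0.468 iou 0.91
top bar_green_center conf 0.78 px [170. 308.]  x 59.72 y 1.72 cm yaw 0.546 iou 0.91
scene wheel_bl
[... 393 characters left out ...]
 0.61
scene knob_raw_center conf 0.74 px [275. 198.]  x 52.57 y -21.51 cm yaw 0.144 iou 0.95
scene knob_raw_center conf 0.72 px [246. 287.]  x 58.75 y 2.69 cm yaw 0.068 iou 0.40
scene knob_brass_center conf 0.75 px [231. 266.]  x 49.96 y 1.43 cm yaw 0.092 iou 0.92
scene wax_tin_center conf 0.66 px [220. 300.]  x 53.12 y 11.05 cm yaw 0.264 iou 0.90
scene flange_nut_center conf 0.61 px [259. 233.]  x 53.37 y -11.63 cm yaw 0.434 iou 0.91
scene bar_black_center conf 0.81 px [293. 220.]  x 62.50 y -21.72 cm yaw 0.351 iou 0.94
scene bar_brown_center conf 0.68 px [212. 349.]  x 60.05 y 23.28 cm yaw -0.525 iou 0.85
scene bar_green_center conf 0.77 px [248. 289.]  x 59.75 y 1.46 cm yaw 0.524 iou 0.90
```

View pics/t9.png

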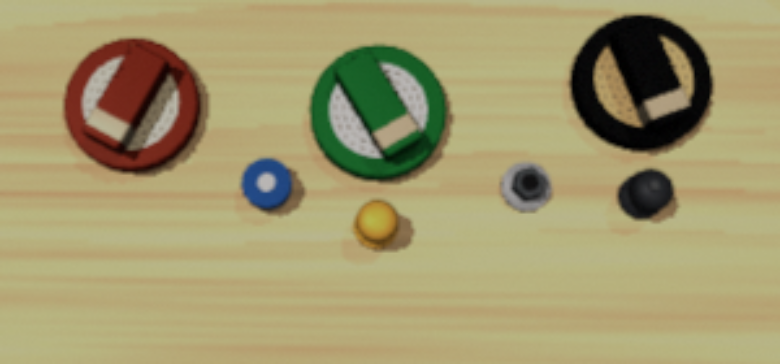

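View pics/s9.png

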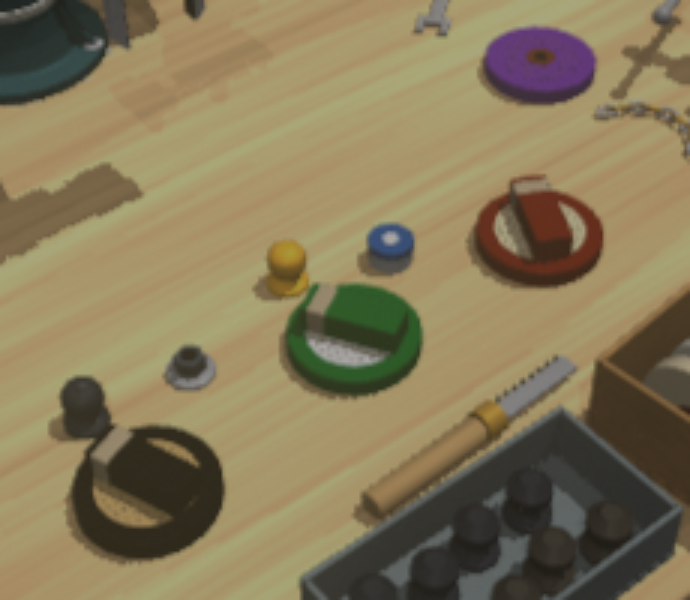

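Each bar lies flat on the wheel of its own colour. Both knobs stand upright in front: raw at (195,645) and brass at (222,377) in the top crop. The tin and nut haven't moved. I'm handing the job in.

```bash
python3 -c "
from bench import *
print(close_job())"
```

```text
the job is handed in; nothing more can be done
None
```

The job is done and handed in after about 32 s of the 128 s allowed. I laid the black, brown and green bars on their wheels in that order. Then I stood the raw knob in front of the black wheel and the brass knob in front of the green one.

**Final checks (top and scene cameras):**
- **Bars:** each lies flat within about 3–4 mm of its wheel's centre.
- **Knobs:** both stand upright about 10 cm in front of their wheel centres, which leaves about 2 cm clear of the rim. They are within about 3 mm of straight in front.
- **Left alone:** the wheels, tin, nut and purple look-alike all read where they started, to within 1–4 mm. That is about as far apart as the two cameras are from each other.

**Disagreements:** the networks gave some false or swapped hits. They called the tin a nut in the last top picture, and the nut or black wheel another wheel. I rejected these against the pictures. The last top view had no true hit on the nut, but the scene camera put it where it started.

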